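Roll the bath-oil bottle home on its rack and bar it in

TASK

The amber bath-oil bottle lies loose on its wooden rack. Without lifting it, push its side so that it rolls along the rack to the cork stop (which is set at a different place each time), and press it home there with a steady gentle push of about 6 N for a second (the thin glass breaks at 10 N). Then slide the keeper bar with the green post fully across behind it so that it stays at the stop, and leave the other things on the slab alone.

Things in the scene. Friction and masses are not known exactly. Their poses are not given: they have to be found in the camera images.
- rack: Wooden bottle rack fixed on the slab: flat lane 154 mm wide (y) between low rails, from x = -150 mm (open end) to the end wall at x = 121 mm. Origin on its underside on the lane centre line, z up. Lane floor at z = 12 mm, rail tops 22 mm. +x runs to the end wall and the cork stop before it. The keeper comes in from the +y side; its guides stand up to 42 mm above the slab at y = 100 to 130 mm.
- bottle_center (a point): Amber glass bottle lying across the lane, free to roll: glass 44 mm diameter, 100 mm long, plus a 28 mm diameter white cap reaching 22 mm past one end. The point is the middle of the glass on its axis; own y is that axis (cap to -y), x and z turn as it rolls. The paper label is on its own +z side, up at the start.
- bottle: The same bottle, same origin and axes; 0.2 to 0.35 kg. Pushed, it rolls with under 2 N; it soon stops when the push stops. To be home it must be pushed against the stop with about 6 N (at least 4 N for half a second); more than 10 N breaks the thin glass. Stop and glass are stiff: 1 mm too far breaks it on a stiff arm, so feel the force.
- endblock: End wall of the rack (origin at its foot, axes as the rack) with the stop carriage clamped before it: a rigid upright cork face 130 mm wide, 34 mm tall, facing -x. The cork face is set anywhere from rack x = 70 to 100 mm, differently each time; this is not measured: find it by feel or sight. A red line on the floor 22 mm before the face lies under the bottle axis when home.
- keeper (a joint): Steel keeper bar in guides on the stop carriage, 34 mm above the slab, 12 mm wide: 0 = drawn out; 0.06 m = fully across behind the bottle, at its end. Slides to rack -y with 1.5 to 3 N, stays where left. Green post on it, 16 mm diameter, 41 to 77 mm above the slab: 31.5 mm to the -x side of the axis of a home bottle, at rack y = 147 mm less the joint value. The bar clears a home bottle by 3 mm.
- lota: round-bellied steel lota (water pot), 108 mm across, 105 mm tall, upright; origin at its underside; leave it alone.
- soapbox: closed red plastic soap box, 104 x 74 x 40 mm; origin at its underside; leave it alone.
- hairbrush: wooden hairbrush lying bristles down, 203 x 55 x 26 mm; origin at its underside; leave it alone.
- jar: glass jar with steel twist cap, 70 mm across, 100 mm tall, upright; origin at its underside; leave it alone.
- mug: white plastic mug, 84 mm across without its handle, 90 mm tall, upright; origin at its underside; leave it alone.
- pumice: round terracotta foot-scrubber disc, 64 mm across, 28 mm thick; origin at its underside; leave it alone.

How it is judged:
By the outcome, as a careful person would: the job done as asked, in the order asked, and still so for the second after the job is handed in, with the robot touching nothing.
It also fails if it takes over 62 s, if anything falls off the work surface, if the arm or the gripper's body presses on something with over 40 N, if the wrist force passes 120 N, or if a joint passes its speed limit or range.

ROBOT

A 6-joint arm with a two-finger parallel gripper is mounted at the origin on the work surface. World frame = base frame: x ahead of the robot, y to its left, z up, the work surface at z = 0. Lengths are in m, angles in rad, forces in N, time in s.
With the tool pointing down it reaches from about 0.325 to 0.85 m from the base axis. Payload 15.5 kg.
Tool frame: the origin (TCP) lies at the very end of the fingers, on their centre line; the grasp point (between the pads) lies 19 mm behind it (pinch_z is the distance from the TCP to the grasp point, in m); y points along the fingers, z is the direction in which the jaws open and shut, and the axes are right-handed (so a half turn about y gives the same grasp; the last joint's range is limited). The gripper opens to 91 mm and grips with 3 to 60 N. Pads are 32 mm wide; open, the fingers measure 118 mm over their backs; the gripper's body (76 mm by 178 mm) begins 60 mm behind the grasp point.
Start: joints at [1.141, 0.494, 1.345, -0, 1.302, -0.096], TCP at [0.205, 0.591, 0.214] pointing down, gripper open.
Joint ranges: [-2.91, 2.91], [-0.82, 2.16], [0.22, 2.67], [-1.22, 4.37], [0.12, 2.79], [-3.08, 3.08]. Speed limits (rad/s): [1.89, 1.89, 2.57, 3.01, 3.01, 3.01].

INTERFACE

Orientations are given as a unit quaternion [x, y, z, w].
In Python, from station import move_pose, line_to, movej, command_gripper, sleep, ik, camera, camera_model, IKError, job_done, read_t, read_joints, read_qd, read_joint_torque, read_position, read_tool_rot, read_contact_force, read_torque, read_gripper_width, pinch_z gives the robot as it stands. The module is installed in compiled form; this text tells all that it offers. Calls block until the motion is done:
- move_pose(position, orientation): joint-space move of the TCP to a pose.
- line_to(position, attitude=None, speed=0.15, contact_N=None): straight line of the TCP; attitude=None keeps the orientation; speed is the mean speed in m/s. With contact_N (N) it stops when the force on the tool has changed by that much, and returns True; else False.
- movej(angles): joint-space move.
- command_gripper(opening): opening from 0.0 (shut) to 1.0 (fully open); the grip force is fixed at half the most; returns when the fingers have stopped.
- sleep(seconds).
- ik(position, orientation): joint angles nearest the present ones, or None.
- camera(name): name is "scene" or "top" or "wrist"; returns the picture (400x640x3 uint8, red, green, blue); there is no depth.
- camera_model(name): a dict with "fx", "fy", "cx", "cy" (pixels), "k1" (the pictures are not rectified: a ray, as slopes to the right and down, at radius r is drawn at 1 + k1 r^2 times it, then the intrinsics apply), "R" (3x3) and "t" (3): a world point X has camera coordinates R X + t; the wrist camera has in their place "mount" (4x4, takes a point from camera to tool coordinates, whose origin is the TCP and whose axes are the tool frame's). Camera axes: x right, y down, z forward; pixel columns grow to the right and rows downward; lengths in m; the calibration is good to about 2 mm. A picture is of the moment at which its call begins: read the wrist's pose just before it. camera_model takes no time and is no camera call.
A pose or a line that the arm cannot do raises IKError and nothing moves.
- job_done(): hands the job in, once; it reports no verdict.
Readings, each from a call of its own:
- read_t(): time.
- read_joints(): joint angles.
- read_qd(): joint speeds.
- read_joint_torque(): joint torques, N m.
- read_position(): TCP position.
- read_tool_rot(): TCP orientation.
- read_contact_force(): force on the tool from outside, world axes, zero at the start.
- read_torque(): the same for the moment, N m.
- read_gripper_width(): opening from 0.0 (shut) to 1.0 (fully open).
Only numpy, scipy, OpenCV 4.12 (cv2) and the standard library are available. Lean on these libraries where they do the work, as an engineer would, in place of code of your own. Each camera call takes 0.05 s, during which the arm holds its last target.

## Working session

There is one attempt and no reset: what is moved stays moved. The work goes in short steps, each a Python script; the robot and the scene stay as the last script left them, time stands still between calls to the robot, and variables do not carry over. Pictures are saved under pics/ and viewed, and the job is handed in when it is done.

```bash
mkdir -p pics; ls; python3 - <<'E'
from station import *
import cv2
for n in ("scene","top","wrist"):
    cv2.imwrite(f"pics/{n}0.png",camera(n)[:,:,::-1]); print(n,camera_model(n))
print(read_t(),read_position(),read_tool_rot(),read_contact_force(),pinch_z)
E
```

```text
pics
scene {'fx': 441.04107998045043, 'fy': 441.04107998045043, 'cx': 315.8367808835947, 'cy': 200.062367359078, 'k1': -0.038787059470214984, 'R': array([[ 0.57243401,  0.81984572,  0.01312625],
       [ 0.66597773, -0.45554217, -0.59072413],
       [-0.47832309,  0.34689237, -0.80676682]]), 't': array([-0.28397886, -0.30978099,  1.72444452])}
top {'fx': 388.85794647793466, 'fy': 388.85794647793466, 'cx': 317.18202968698, 'cy': 193.85004304209994, 'k1': 0.00935101627952925, 'R': array([[-0.00149401, -0.99959538,  0.02840485],
       [-0.98260085, -0.00380804, -0.18569079],
       [ 0.18572382, -0.02818805, -0.98219758]]), 't': array([-0.03697317,  0.50691836,  1.06702985])}
wrist {'fx': 310.6102190225954, 'fy': 310.6102190225954, 'cx': 323.16191317382396, 'cy': 199.5037330453345, 'k1': -0.008675648787805738, 'mount': array([[ 5.17859986e-04,  9.57723293e-01,  2.87690504e-01,
        -8.18934680e-02],
       [-2.38738175e-04, -2.87690416e-01,  9.57723429e-01,
        -1.70367183e-01],
       [ 9.99999837e-01, -5.64649348e-04,  7.96617563e-05,
         3.61344452e-04],
       [ 0.00000000e+00,  0.00000000e+00,  0.00000000e+00,
         1.00000000e+00]])}
0.15 [0.2046358  0.59025049 0.21346828] [ 0.69761143 -0.11753642  0.11737241 -0.69695567] [0.05055738 0.86361077 0.63868227] 0.0188
```

View pics/scene0.png

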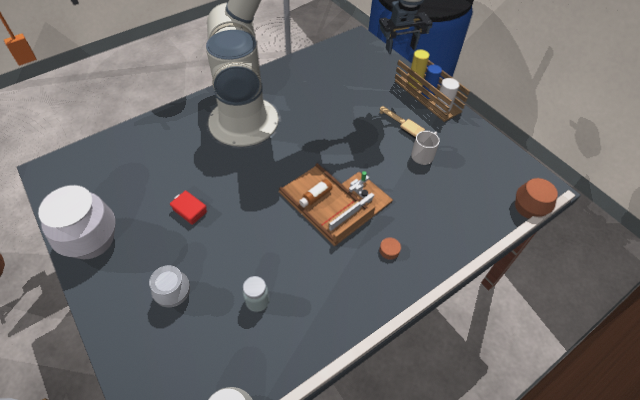

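View pics/top0.png

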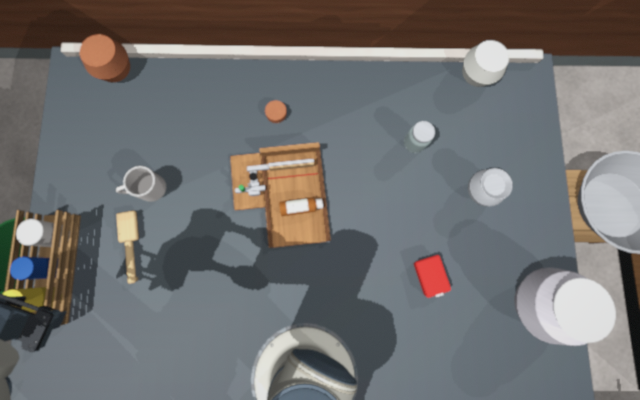

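View pics/wrist0.png

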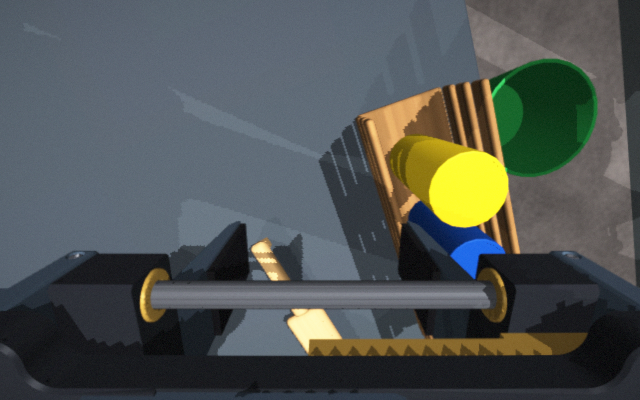

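The top view shows the rack spanning about (263,148)–(328,246) px, with +x up the picture. The bottle is at (298,206), the red line at about (293,176), the cork stop at about (281,165) and the green post at (242,188). I'll enlarge it and set up the helpers.

```bash
cat > h.py <<'E'
import numpy as np, cv2
from station import *
from scipy.spatial.transform import Rotation as Rn
def cam(n,pose=None):
    m=camera_model(n)
    if n!="wrist": return m,np.array(m["R"]),np.array(m["t"])
    p,q=pose; Rt=Rn.from_quat(q).as_matrix(); M=np.array(m["mount"])
    Rwc=Rt@M[:3,:3]; c=Rt@M[:3,3]+np.array(p)
    return m,Rwc.T,-Rwc.T@c
def pix2w(n,u,v,z,pose=None):
    m,R,t=cam(n,pose)
    d=np.array([(u-m["cx"])/m["fx"],(v-m["cy"])/m["fy"]]); s=d.copy()
    for _ in range(20): s=d/(1+m["k1"]*(s@s))
    ray=R.T@np.array([s[0],s[1],1]); c=-R.T@t
    return c+ray*(z-c[2])/ray[2]
def w2pix(n,X,pose=None):
    m,R,t=cam(n,pose); P=R@np.array(X)+t; s=P[:2]/P[2]; s=s*(1+m["k1"]*(s@s))
    return np.array([m["fx"]*s[0]+m["cx"],m["fy"]*s[1]+m["cy"]])
E
python3 - <<'E'
from h import *
im=cv2.imread("pics/top0.png")[130:260,220:345]
cv2.imwrite("pics/topz.png",cv2.resize(im,None,fx=4.6,fy=4.6,interpolation=cv2.INTER_CUBIC))
E
```

```text
(no output)
```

View pics/topz.png

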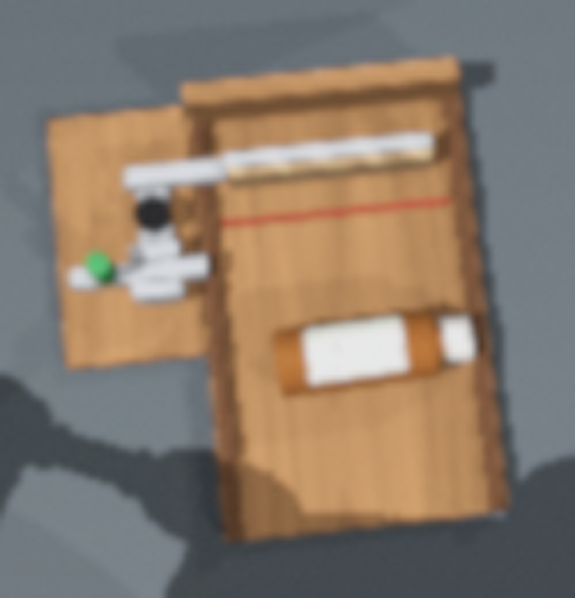

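```bash
python3 - <<'E'
from h import *
Z=lambda a,b,z:pix2w("top",220+a/4.6,130+b/4.6,z)
A=Z(222,223,.012);B=Z(450,202,.012);print("red",A,B,np.linalg.norm(A-B))
print("open corners",Z(232,540,.022),Z(508,512,.022))
print("wall top",Z(183,92,.03),Z(462,64,.03))
print("post",Z(98,262,.077)); print("bottle ends",Z(290,360,.04),Z(440,343,.04),Z(462,340,.034))
print("bottle c", Z(362,353,.05))
print(Rn.from_quat(read_tool_rot()).as_matrix())
E
```

```text
red [0.55971322 0.10800375 0.012     ] [ 0.57446411 -0.03943281  0.012     ] 0.148172632908353
open corners [0.35603553 0.09641694 0.022     ] [ 0.37333727 -0.07499507  0.022     ]
wall top [0.64199347 0.13312009 0.03      ] [ 0.66223304 -0.04684684  0.03      ]
post [0.52019494 0.17576892 0.077     ]
bottle ends [0.46613985 0.06115948 0.04      ] [ 0.47712834 -0.0321673   0.04      ] [ 0.48004352 -0.04614611  0.034     ]
bottle c [0.46912267 0.01626347 0.05      ]
[[ 9.44817815e-01 -3.82754866e-04  3.27596017e-01]
 [-3.27596233e-01 -8.75981381e-04  9.44817411e-01]
 [-7.46654496e-05 -9.99999543e-01 -9.53031866e-04]]
```

```bash
cat >> h.py <<'E'
def qrack(yaw):
    rx=np.array([np.cos(yaw),np.sin(yaw),0]); ry=np.array([-np.sin(yaw),np.cos(yaw),0])
    return Rn.from_matrix(np.stack([-ry,[0,0,-1],rx],1)).as_quat()
E
python3 - <<'E'
from h import *
q=qrack(0.1); P=[0.50,-0.05,0.17]
print(ik(P,q)); t=read_t()
move_pose(P,q); command_gripper(0.0); print(read_t()-t)
pose=(read_position(),read_tool_rot()); im=camera("wrist"); print(pose, read_contact_force(), read_gripper_width())
np.save("pose1.npy",np.concatenate(pose)); cv2.imwrite("pics/wrist1.png",im[:,:,::-1])
E
```

```text
[-0.21855696  0.37639326  1.69869175  0.          1.06650764 -0.31855696]
3.8750000000000004
(array([ 0.49999866, -0.04999263,  0.16997761]), array([-0.52435985,  0.47440041, -0.47438092,  0.52436031])) [-0.35360493 -0.36104819 -0.11982817] 0.007377673075955341
```

View pics/wrist1.png

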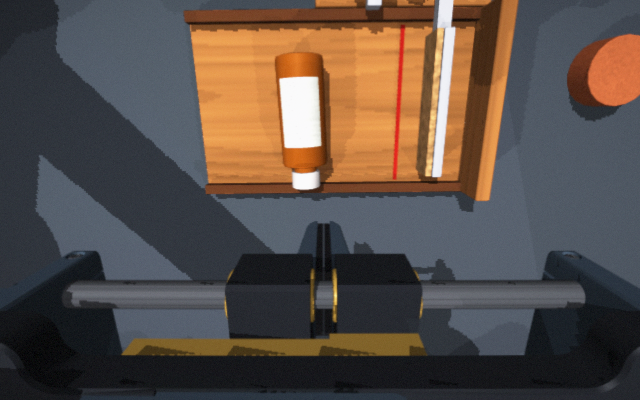

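The wrist view shows the bottle glass from (299,55) to (305,166) px with its cap toward -y. The red line runs (402,26)–(394,179), and the cork face is near x≈430 px.

```bash
python3 - <<'E'
from h import *
a=np.load("pose1.npy"); pose=(a[:3],a[3:])
W=lambda u,v,z:pix2w("wrist",u,v,z,pose)
A=W(402,26,.012);B=W(394,179,.012);d=A-B
print("red",A,B,np.linalg.norm(d),np.arctan2(-d[0],d[1]))
a1=W(193,25,.022);b1=W(206,188,.022); print("open lane corners",a1,b1,np.arctan2(-(a1-b1)[0],(a1-b1)[1]),np.linalg.norm(a1-b1))
# axis at bottle: silhouette edges at mid
print("bottle +y end",W(299,55,.045),"-y end",W(306,166,.045), "cap end",W(306,188,.034))
for u,v in ((276,110),(323,110)): print(W(u,v,.034))
print("mid",W(301,115,.056))
E
```

```text
red [0.55886922 0.11189119 0.012     ] [ 0.57559041 -0.03569114  0.012     ] 0.14852656858174856 0.11281963584396944
open lane corners [0.3656043  0.09136296 0.022     ] [ 0.37644801 -0.06307558  0.022     ] 0.07009868598507156 0.15481876460332947
bottle +y end [0.46655306 0.07240276 0.045     ] -y end [ 0.48083959 -0.02467322  0.045     ] cap end [ 0.48231966 -0.04936854  0.034     ]
[0.44760676 0.02396699 0.034     ]
[0.49197456 0.02837832 0.034     ]
mid [0.47303676 0.02246423 0.056     ]
```

```bash
cat >> h.py <<'E'
YAW=0.105
H=np.array([0.567,0.037,0]); RX=np.array([np.cos(YAW),np.sin(YAW),0]); RY=np.array([-np.sin(YAW),np.cos(YAW),0])
def P(s,y,z): return H+RX*s+RY*y+np.array([0,0,z])
def S():
    d=read_position()-H; return d@RX,d@RY,d[2]
F=lambda: read_contact_force()
E
python3 - <<'E'
from h import *
q=qrack(YAW)
move_pose(P(-.142,-.006,.12),q); line_to(P(-.142,-.006,.021),speed=.1)
sleep(.2); f0=F(); np.save("f0.npy",f0); print(read_t(),f0,S())
r=line_to(P(-.105,-.006,.021),speed=.02,contact_N=1.0); print(r,S(),(F()-f0)@RX,read_t())
im=camera("top"); cv2.imwrite("pics/top2.png",cv2.resize(im[130:260,220:345,::-1],None,fx=4,fy=4))
E
```

```text
5.9333 [-0.4580123  -0.5523949   0.09788782] (np.float64(-0.14170413053863015), np.float64(-0.006049585591590059), np.float64(0.021394166571170953))
True (np.float64(-0.12797909193856147), np.float64(-0.006017821525761039), np.float64(0.020835004588554355)) 0.02093416447104336 6.825
```

View pics/top2.png

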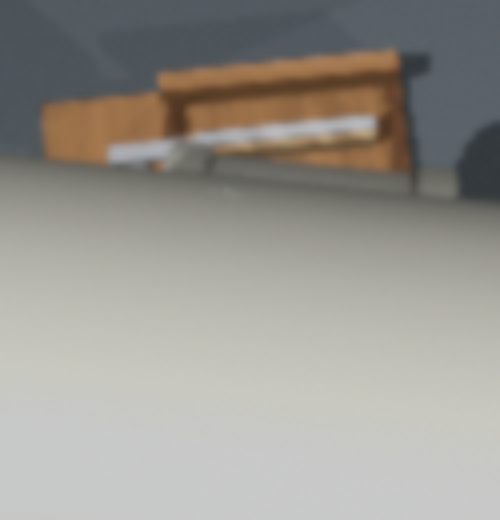

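The top view is blocked by the arm, but contact came at s=-128 mm against a predicted -130. Next I'll roll the bottle along and then feel for the stop.

```bash
python3 - <<'E'
from h import *
f0=np.load("f0.npy")
r=line_to(P(-.05,-.006,.021),speed=.035,contact_N=3.0); print(r,S(),F()-f0,read_t())
sleep(.1);pose=(read_position(),read_tool_rot()); im=camera("wrist"); cv2.imwrite("pics/wrist2.png",im[:,:,::-1]); print(F()-f0)
np.save("pose2.npy",np.concatenate(pose))
E
```

```text
False (np.float64(-0.05009927030284197), np.float64(-0.005983413023379802), np.float64(0.021003790593456695)) [ 0.87217234  1.12449546 -0.77281949] 9.275
[0.56351327 0.85973577 0.25980349]
```

View pics/wrist2.png

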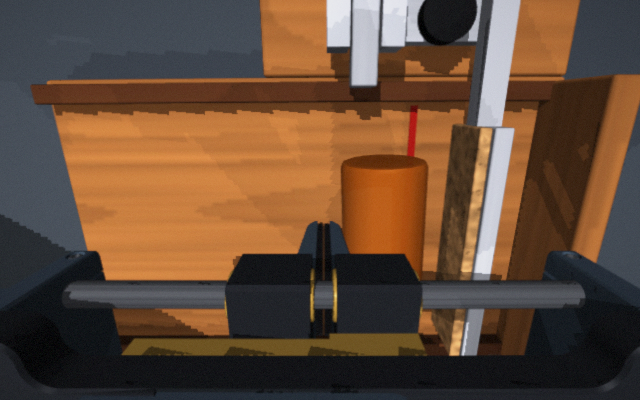

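The bottle sits square, with its front near col 428 and the cork face at col ~445–450, so about 10–15 mm remain. I'll measure the force noise, then feel forward slowly.

```bash
python3 - <<'E'
from h import *
f0=np.load("f0.npy")
a=[]
for i in range(20): a.append(F()); sleep(.01)
a=np.array(a); print(a.mean(0)-f0,a.std(0),read_t()); b=a.mean(0); np.save("f1.npy",b)
def fm(n=6):
    x=[]
    for i in range(n): x.append(F()); sleep(.008)
    return (np.mean(x,0)-b)@-RX
r=line_to(P(-.028,-.006,.021),speed=.007,contact_N=2.5); print(r,S(),fm(),read_t())
for i in range(3):
    print(fm(),read_t())
E
```

```text
[ 0.48219995  0.3148723  -0.16179057] [0.45556806 0.55269994 0.54709004] 9.5917
True (np.float64(-0.03346133033632033), np.float64(-0.005923658843275982), np.float64(0.020727120349453048)) 0.1897956374831381 11.7917
-0.38095250679539655 11.8417
0.1866203453834192 11.8917
-0.01170191321660905 11.9417
```

```bash
python3 - <<'E'
from h import *
b=np.load("f1.npy")
def fm(n=6):
    x=[]
    for i in range(n): x.append(F()); sleep(.008)
    return (np.mean(x,0)-b)@-RX
s=S()[0]
for i in range(14):
    s+=.0003; t=read_t()
    r=line_to(P(s,-.006,.021),speed=.01,contact_N=3.5); f=fm(); print(round(s,5),r,S()[0].round(5),round(f,2),round(read_t()-t,3))
    if f>1.8: break
E
```

```text
-0.03334 False -0.03337 0.0 0.3
-0.03304 False -0.03322 1.15 0.3
-0.03274 False -0.033 2.9 0.3
```

```bash
python3 - <<'E'
from h import *
b=np.load("f1.npy")
def fm(n=8):
    x=[]
    for i in range(n): x.append(F()); sleep(.008)
    return (np.mean(x,0)-b)@-RX
s=-.03274
f=fm(); print(f)
while f<5.5:
    s+=min(.00015,(6-f)/8000)
    line_to(P(s,-.006,.021),speed=.01); f=fm(); print(round(s,5),S()[0].round(5),round(f,2))
t=read_t()
while read_t()-t<1.1:
    f=fm(12); print(round(f,2),end=' ')
    if f<5.2: s+=.00006; line_to(P(s,-.006,.021),speed=.01)
    if f>7: s-=.0001; line_to(P(s,-.006,.021),speed=.01)
print(read_t(), F()-b)
pose=(read_position(),read_tool_rot()); im=camera("wrist"); cv2.imwrite("pics/wrist3.png",im[:,:,::-1])
E
```

```text
3.173248934794841
-0.03259 -0.0327 3.91
-0.03244 -0.0325 3.74
-0.03229 -0.03222 2.84
-0.03214 -0.03211 3.14
-0.03199 -0.03201 2.98
-0.03184 -0.03188 4.12
-0.03169 -0.03174 3.94
-0.03154 -0.03158 4.28
-0.03139 -0.03152 4.94
-0.03126 -0.03151 5.55
5.24 5.29 5.35 5.36 5.18 5.69 5.44 5.63 5.62 17.225 [-4.76848991  1.80634631  3.32512606]
```

View pics/wrist3.png

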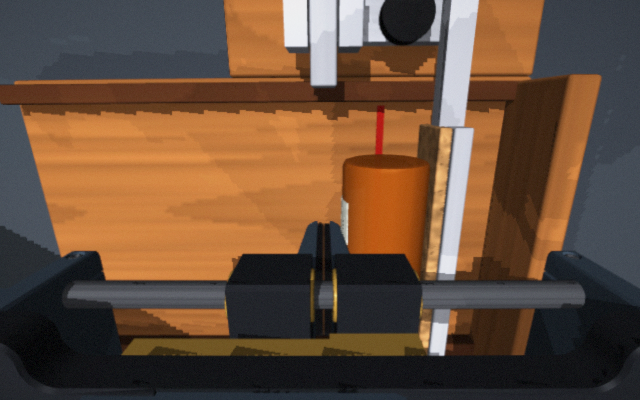

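The bottle is now touching the cork and covering the red line. Floor friction may take up part of my push, so I'll hold once more nearer 6.5 N.

```bash
python3 - <<'E'
from h import *
b=np.load("f1.npy")
def fm(n=8):
    x=[]
    for i in range(n): x.append(F()); sleep(.008)
    m=np.mean(x,0)-b
    return -m@RX, m@RY, m[2]
s=-.03126
f=fm(); print(np.round(f,2))
for i in range(8):
    if f[0]>=6.2: break
    s+=min(.0001,(6.6-f[0])/7000)
    line_to(P(s,-.006,.021),speed=.01); f=fm(); print(round(s,5),S()[0].round(5),np.round(f,2))
t=read_t()
while read_t()-t<1.1:
    f=fm(12); print(np.round(f,2),end=' ')
    if f[0]>7.3: s-=.0001; line_to(P(s,-.006,.021),speed=.01)
print(read_t())
# retreat
line_to(P(s-.004,-.006,.021),speed=.01); print(np.round(fm(),2))
line_to(P(-.06,-.006,.021),speed=.08); line_to(P(-.06,-.006,.12),speed=.15)
pose=(read_position(),read_tool_rot()); im=camera("wrist"); cv2.imwrite("pics/wrist4.png",im[:,:,::-1]);np.save("pose4.npy",np.concatenate(pose)); print(read_t())
E
```

```text
[5.27 2.8  3.47]
-0.03116 -0.03152 [5.52 2.41 3.78]
-0.03106 -0.03149 [6.03 2.7  4.35]
-0.03098 -0.03149 [6.48 2.54 4.6 ]
[6.28 2.64 4.59] [6.58 2.46 4.23] [6.54 2.44 4.61] [6.48 2.38 4.43] [6.39 2.38 4.4 ] [6.31 2.68 4.39] [6.48 2.33 4.54] [6.44 2.52 4.78] [6.6  2.52 4.43] [6.42 2.5  4.62] [6.5  2.52 4.37] 19.3917
[ 0.22  0.02 -0.29]
21.3333
```

View pics/wrist4.png

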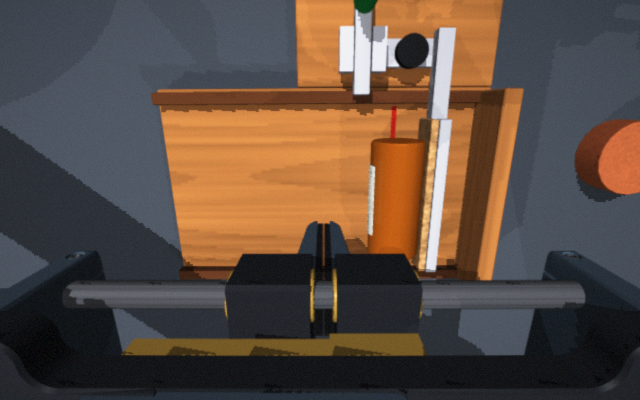

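The bottle stays at the stop, with the red line under its axis and the label turned to the rear side. The post should be near s=-31 mm, y≈149 mm, so I'll slide the keeper next.

```bash
python3 - <<'E'
from h import *
line_to(P(-.0305,.190,.12),speed=.2); line_to(P(-.0305,.190,.052),speed=.12)
sleep(.1); b=np.mean([F() for _ in range(1)],0); x=[]
for i in range(10): x.append(F()); sleep(.01)
b=np.mean(x,0)
r=line_to(P(-.0305,.160,.052),speed=.03,contact_N=2.0); print(r,S(),read_t())
for i in range(6):
    y=S()[1]
    r=line_to(P(-.0305,.095,.052),speed=.035,contact_N=7)
    f=F()-b; print(r,np.round(S(),4),"f rack",np.round([f@RX,f@RY,f[2]],2),read_t())
    if r or abs(S()[1]-.095)<.001: break
E
```

```text
False (np.float64(-0.030516111490505253), np.float64(0.1600192930294311), np.float64(0.05198971679517344)) 24.525
True [-0.0304  0.1128  0.052 ] f rack [1.25 9.19 1.76] 25.7917
```

```bash
python3 - <<'E'
from h import *
b=F()
r=line_to(P(-.0305,.109,.052),speed=.012,contact_N=5)
x=[]
for i in range(10): x.append(F()); sleep(.01)
print(r,np.round(S(),4),np.mean(x,0)@RY)
line_to(P(-.0305,.135,.052),speed=.08); 
line_to(P(-.0305,.135,.13),speed=.2)
line_to(P(-.05,-.10,.17),speed=.25)
pose=(read_position(),read_tool_rot()); im=camera("wrist"); cv2.imwrite("pics/wrist5.png",im[:,:,::-1]);np.save("pose5.npy",np.concatenate(pose)); print(read_t())
E
```

```text
True [-0.0303  0.1129  0.0519] 7.081407951503684
28.2083
```

View pics/wrist5.png

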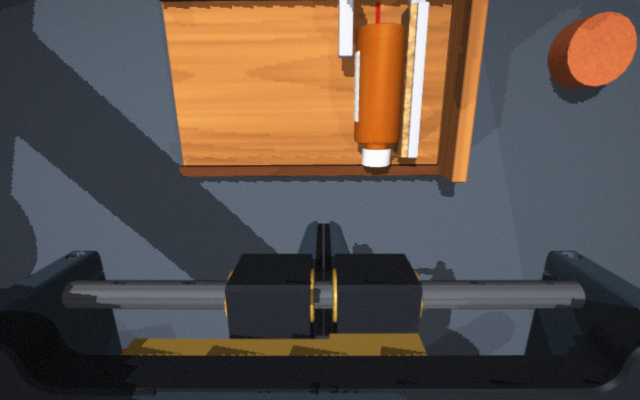

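The bar tip is at (347,56) px, beside the bottle's +y end, and the bottle is still against the cork. I'll check how far the bar travelled.

```bash
python3 - <<'E'
from h import *
for n,u,v in (("4",362,95),("5",347,56)):
    a=np.load(f"pose{n}.npy"); d=pix2w("wrist",u,v,.037,(a[:3],a[3:]))-H; print(d@RX,d@RY)
q=qrack(YAW)
# retract to clear top view, look
move_pose([0.35,-0.30,0.25],q)
im=camera("top"); cv2.imwrite("pics/top6.png",cv2.resize(im[130:260,220:345,::-1],None,fx=4,fy=4,interpolation=cv2.INTER_CUBIC)); print(read_t(),F())
E
```

```text
-0.030441258922079013 0.0846259869860041
-0.02931764654030672 0.026781987912119054
29.4167 [ 0.44415459  0.3311758  -0.32315318]
```

View pics/top6.png

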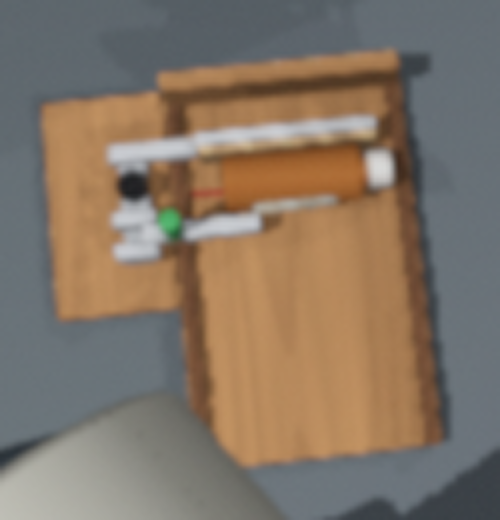

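```bash
python3 - <<'E'
from h import *
a=pix2w("top",220+98/4.6,130+262/4.6,.077);b=pix2w("top",220+170/4,130+220/4,.077);print(a,b,(b-a)@RX,(b-a)@RY,(b-H)@RY)
E
```

```text
[0.52019494 0.17576892 0.077     ] [0.52603367 0.11713345 0.077     ] -0.0003388412520911574 -0.05892447442067773 0.08398568675253525
```

```bash
python3 - <<'E'
from station import *
print(read_t()); job_done()
E
```

```text
29.4167
the job is handed in; nothing more can be done
```

The bottle is at the cork stop with the keeper bar slid across behind it. I handed the job in at 29.4 s of the 62 s allowed.

- **Bottle:** I rolled it along the rack by pushing its side with the closed fingers, and felt for the stop in small steps. I pressed it home twice, at about 5.4 N and then about 6.4 N, each for about 1.1 s. The readings I averaged over 0.05 to 0.1 s never went above about 6.6 N. Those readings also showed about 2.5 N sideways and 4.5 N upward on the tool, probably from friction on the glass, so the total at the fingers was nearer 8 N. I measured the force at the tool, so the force at the cork may have been a little lower.
- **Keeper:** I pushed the green post until it stalled at 9 N. A second push, about 7 N at the end, did not move it further, well above the 1.5 to 3 N it takes to slide. The pictures give 58 to 59 mm of travel against the nominal 60, which agrees within the roughly 2 mm calibration.
- **Last checks:** The final top view showed the bottle against the cork, the bar behind it, and the arm clear of everything. I did not aim at or bump any of the other things, and no unexpected forces appeared. I did not measure their positions again at the end.

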